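# Collar stack to the gauge stop

## Robot

A 6-joint arm with a two-finger parallel gripper is mounted at the origin on the work surface. World frame = base frame: x ahead of the robot, y to its left, z up, the work surface at z = 0. Lengths are in mm, angles in rad, forces in N, time in s.
With the tool pointing down it reaches from about 325 to 875 mm from the base axis. Payload 4.4 kg.
Tool frame: the origin (TCP) lies on the centre line of the jaws, within the pads' length; the fingertips stand ahead of it and the grasp point (between the pads) lies 6 mm ahead of it (ctrl.tcp_to_tips is the z of the fingertips in the tool frame, in mm); z points along the fingers, y is the direction in which the jaws open and shut (so a half turn about z gives the same grasp; the last joint's range is limited). The gripper opens to 85 mm and grips with 20 to 120 N. Pads are 22 mm wide; open, the fingers measure 114 mm over their backs; the gripper's body (76 mm by 85 mm) begins 54 mm behind the grasp point. The pads swing forward as they close: fully open they stand 13 mm farther back than shut.
Start: joints at [-1.399, 0.207, 1.542, -0, 1.393, -0.15], TCP at [182.391, -545.308, 256.282] pointing down, gripper open.
Joint ranges: [-2.73, 2.73], [-0.86, 2.22], [0.23, 2.46], [-1.11, 4.25], [0.08, 2.63], [-2.82, 2.82]. Speed limits (rad/s): [2.79, 2.79, 3.14, 3.14, 3.14, 3.14].

## Interface

Orientations are given as a 3x3 rotation matrix whose columns are the frame's x, y, z axes.
In Python, from plant import ctrl, sensors, optics gives the robot as it stands. Calls block until the motion is done:
- ctrl.move_ptp(position, orientation): joint-space move of the TCP to a pose.
- ctrl.move_l(position, rot=None, vel=150, threshold=None): straight line of the TCP; rot=None keeps the orientation; vel is the mean speed in mm/s. With threshold (N) it stops when the force on the tool has changed by that much, and returns True; else False.
- ctrl.set_joints(angles): joint-space move.
- ctrl.gripper_to(opening, force=None): finger opening in mm; force is the grip in N (None keeps the last); returns when the fingers have stopped.
- ctrl.hold(seconds).
- ctrl.solve_ik(position, orientation): joint angles nearest the present ones, or None.
- sensors.read_state(): the state.
- optics.grab_frame(name): name is "side" or "top"; returns (picture, depth): 384x512x3 uint8, red, green, blue; 384x512 float32, mm along the optical axis (not along the pixel's ray), 0 where there is no reading.
- optics.camera_params(name): a dict with "mtx" (3x3 intrinsics, pixels), "R" (3x3) and "t" (3): a world point X has camera coordinates R X + t. Camera axes: x right, y down, z forward; pixel columns grow to the right and rows downward; lengths in mm; the calibration is good to about 2 mm. A picture is of the moment at which its call begins. camera_params takes no time and is no camera call.
A pose or a line that the arm cannot do raises ctrl.MotionError and nothing moves.
- ctrl.finish_job(): hands the job in, once; it reports no verdict.
The state is a dict: "t": time; "q": joint angles; "qvel": joint speeds; "tau": joint torques, N m; "eef_pos": TCP position; "eef_rot": TCP orientation; "force": force on the tool from outside, world axes, zero at the start; "wrist_torque": the same for the moment, N m; "grip_width": finger opening in mm.
Only numpy, scipy, OpenCV 4.12 (cv2) and the standard library are available. Lean on these libraries where they do the work, as an engineer would, in place of code of your own. Each camera call takes 0.05 s, during which the arm holds its last target. There are 200 camera calls.

## Task

Push the row of four spacer collars along the V-trough, all together as one train, until the row is fully home against the red end stop with no gaps. Then press the green button on the gauge box all the way down and let it come back up. Only push, with the fingertips: do not lift the collars out of the trough, do not press the button before the row is home, and leave everything else on the bench where it is.

Things in the scene. Friction and masses are not known exactly. Their poses are not given: they have to be found in the camera images.
- trough: straight aluminium V-trough, 460 mm long, on a blue base plate 90 mm wide and 8 mm thick, fixed to the bench. Origin at mid-length, at bench height; x axis along the trough, y across, z up. The 90 degree V has its inner vertex 10 mm above the bench; its wall edges are 34 mm above the bench and 24 mm either side of the middle, so the upper half of each collar stands free above the walls. Open at both ends except for the stop.
- stop: red steel end stop, a block 20 mm along the trough, 70 mm across and 75 mm high, fixed across the trough near one end (either end, about 190 to 210 mm from the trough's origin). Origin at the middle of its underside, at bench height; its x axis lies along the trough, so the faces the collars can meet lie 10 mm from its origin.
- saddle: low yellow saddle clamp, fixed near the other end of the trough: two lugs 24 mm along the trough, 12 mm wide and 33 mm high, outside the V walls (middles 38 mm either side); the V between them is free. Origin at the middle of its underside, at bench height.
- collar1: black plastic spacer collar lying in the trough, a solid cylinder 46 mm in diameter and 40 mm long (about 0.16 kg) with a shallow 10 mm wide centre recess in each end; one end of the row of four (1, 2, 3, 4 in order along the trough's +x; neighbours start 0.3 mm apart, to the eye touching). Origin at its centre (mid-length, on its axis), about 42.5 mm above the bench; its x axis is the cylinder axis and lies along the trough. It may roll about that axis.
- collar2: yellow plastic spacer collar lying in the trough, a solid cylinder 46 mm in diameter and 40 mm long (about 0.16 kg) with a shallow 10 mm wide centre recess in each end; second in the row. Origin at its centre (mid-length, on its axis), about 42.5 mm above the bench; its x axis is the cylinder axis and lies along the trough. It may roll about that axis.
- collar3: black plastic spacer collar lying in the trough, a solid cylinder 46 mm in diameter and 40 mm long (about 0.16 kg) with a shallow 10 mm wide centre recess in each end; third in the row. Origin at its centre (mid-length, on its axis), about 42.5 mm above the bench; its x axis is the cylinder axis and lies along the trough. It may roll about that axis.
- collar4: yellow plastic spacer collar lying in the trough, a solid cylinder 46 mm in diameter and 40 mm long (about 0.16 kg) with a shallow 10 mm wide centre recess in each end; the other end of the row. Origin at its centre (mid-length, on its axis), about 42.5 mm above the bench; its x axis is the cylinder axis and lies along the trough. It may roll about that axis.
- gauge: grey length-gauge box with a dark green display, 100 x 80 mm and 40 mm high, fixed to the bench beyond the trough as seen from the robot. Origin at the middle of its underside.
- check_top (a point): middle of the top face of the green check button on the gauge box: round, 28 mm in diameter, pressed straight down, top 62 mm above the bench when up
- check (a joint): travel of the green button in m: 0 up, 0.006 fully down, grows as it is pressed; a spring pushes it back, about 5 N fully down
- shell: bystander: dark steel core-bit shell, a tube 58 mm outside, 44 mm inside, 75 mm high, standing near the gauge. Origin at the middle of its underside.
- wrench: bystander: wrench lying on the right of the bench. Origin on its underside.
- oil: bystander: yellow oil bottle with red cap, 56 mm in diameter, 130 mm high, standing on the left. Origin at the middle of its underside.
- brush: bystander: brush lying on the left. Origin on its underside.
- redbin: bystander: open red bin 150 x 110 mm, 70 mm high, on the right. Origin at the middle of its underside.
- coupling: bystander: steel coupling ring 68 mm outside, 50 mm high, standing on the left. Origin at the middle of its underside.
Things that resemble listed ones, but are neither listed nor needed, are in the scene too. Leave any purple look-alike of the collar1 alone.

How it is judged (in metres and radians):
On the way, in this order (a step that is already met when the one before it is completed fails the run):
1. the row of collars is home: its leading collar within 3 mm of the stop, neighbours within 2 mm ((horizontal distance between stop and collar1 below 0.033 m or horizontal distance between stop and collar4 below 0.033 m) and distance between collar1 and collar2 below 0.042 m and distance between collar2 and collar3 below 0.042 m and distance between collar3 and collar4 below 0.042 m and height (world z) of collar1 between 0.038 and 0.047 m and y of collar1 in the frame of trough between -0.004 and 0.004 m and height (world z) of collar2 between 0.038 and 0.047 m and y of collar2 in the frame of trough between -0.004 and 0.004 m and height (world z) of collar3 between 0.038 and 0.047 m and y of collar3 in the frame of trough between -0.004 and 0.004 m and height (world z) of collar4 between 0.038 and 0.047 m and y of collar4 in the frame of trough between -0.004 and 0.004 m), for 0.3 s.
2. the green button is pressed down at least 4.5 mm of its 6 mm (value of joint check above 0.0045 m), for 0.05 s.
At the end, for the whole second after the job is handed in: The four collars rest in the trough, the leading one within 3 mm of the red stop, gaps between neighbours under 2 mm, each within 4 mm of its seated height and line; the green button is up again (under 2 mm) (all of step 1 and value of joint check below 0.002 m and linear speed of each of collar1, collar2, collar3, collar4 below 0.01 m/s); the robot touches nothing.
It fails at once if a collar is lifted more than 15 mm out of its seat in the trough (height (world z) of any of collar1, collar2, collar3, collar4 above 0.058 m).
It fails at once if the row is pulled apart: a gap of more than 12 mm between neighbours (distance between collar1 and collar2 above 0.052 m or distance between collar2 and collar3 above 0.052 m or distance between collar3 and collar4 above 0.052 m).
It fails at once if the button is pressed (over 3 mm) while the row is not home (value of joint check above 0.003 m and not ((horizontal distance between stop and collar1 below 0.033 m or horizontal distance between stop and collar4 below 0.033 m) and distance between collar1 and collar2 below 0.042 m and distance between collar2 and collar3 below 0.042 m and distance between collar3 and collar4 below 0.042 m and height (world z) of collar1 between 0.038 and 0.047 m and y of collar1 in the frame of trough between -0.004 and 0.004 m and height (world z) of collar2 between 0.038 and 0.047 m and y of collar2 in the frame of trough between -0.004 and 0.004 m and height (world z) of collar3 between 0.038 and 0.047 m and y of collar3 in the frame of trough between -0.004 and 0.004 m and height (world z) of collar4 between 0.038 and 0.047 m and y of collar4 in the frame of trough between -0.004 and 0.004 m)).
It fails at once if a bystander is moved more than 20 mm (distance of any of shell, wrench, oil, brush, redbin, coupling from where it was at the start of the episode above 0.02 m).
It also fails if it takes over 35 s, if anything falls off the work surface, if the arm or the gripper's body presses on something with over 40 N, if the wrist force passes 120 N, or if a joint passes its speed limit or range.

## Working session

There is one attempt and no reset: what is moved stays moved. The work goes in short steps, each a Python script; the robot and the scene stay as the last script left them, time stands still between calls to the robot, and variables do not carry over. Pictures are saved under pics/ and viewed, about 8 in all and at most 12, crops included, and the job is handed in when it is done.

```bash
ls; mkdir -p pics
python3 - <<'E'
from plant import ctrl, sensors, optics
import cv2, numpy as np
for n in("top","side"):
    p,d=optics.grab_frame(n); cv2.imwrite(f"pics/{n}0.png",p[:,:,::-1]); np.savez(f"pics/{n}0.npz",p=p,d=d)
    c=optics.camera_params(n); print(n,c, -np.array(c["R"]).T@np.array(c["t"]))
print(ctrl.tcp_to_tips, sensors.read_state()["t"],sensors.read_state()["eef_rot"])
E
```

```text
pics
top {'mtx': array([[486.04663655,   0.        , 255.16071466],
       [  0.        , 486.04663655, 187.47973137],
       [  0.        ,   0.        ,   1.        ]]), 'R': array([[-0.02534514, -0.99966508, -0.00522975],
       [-0.9869362 ,  0.02585435, -0.15902355],
       [ 0.1591055 ,  0.00113096, -0.98726094]]), 't': array([ -11.04294522,  528.37772377, 1340.63400906])} [ 307.89296969  -26.2163133  1407.52233943]
side {'mtx': array([[400.52545475,   0.        , 254.19557234],
       [  0.        , 400.52545475, 191.13116137],
       [  0.        ,   0.        ,   1.        ]]), 'R': array([[ 9.99994476e-01, -2.10559814e-03, -2.57174097e-03],
       [-3.31593828e-03, -6.85062071e-01, -7.28477154e-01],
       [-2.27922056e-04,  7.28481658e-01, -6.85065269e-01]]), 't': array([-505.18712639,   24.95726296, 1142.66801459])} [ 505.52753186 -816.3791364   799.68375586]
25.0 0.1 [[ 9.48335993e-01  3.17267600e-01 -3.37006215e-04]
 [ 3.17267612e-01 -9.48333872e-01  2.03219875e-03]
 [ 3.25156411e-04 -2.03412838e-03 -9.99997878e-01]]
```

View pics/top0.png

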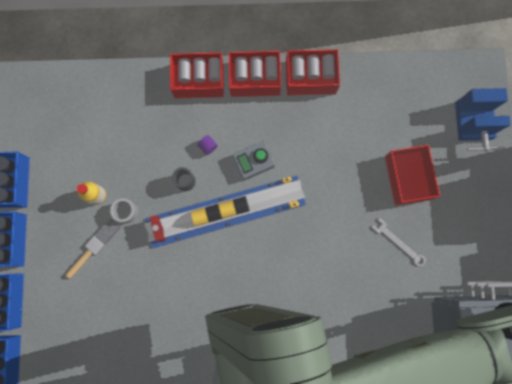

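View pics/side0.png

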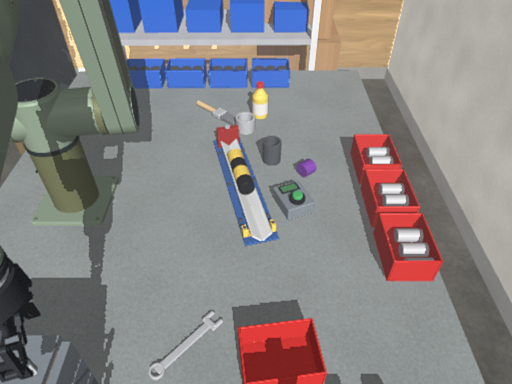

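Top view: red stop at (157,228), the row from (190,218) to (248,204), saddle at (290,182)/(298,204), button at (261,156), shell at (184,179), purple decoy at (208,144). The row must go image-left (+y). The side view agrees, with the stop at (228,134) and button at (297,197).

```bash
cat > h.py <<'E'
import numpy as np, cv2
from plant import ctrl, sensors, optics
def cam(n):
    c=optics.camera_params(n); return [np.array(c[k]) for k in("mtx","R","t")]
def rays(n,uv):
    K,R,t=cam(n); uv=np.atleast_2d(uv).astype(float)
    d=np.c_[uv,np.ones(len(uv))]@np.linalg.inv(K).T@R
    return -R.T@t, d
def onplane(n,uv,z):
    o,d=rays(n,uv); return o+d*((z-o[2])/d[:,2])[:,None]
def tri(uvt,uvs):
    (o1,d1),(o2,d2)=rays("top",uvt),rays("side",uvs); d1,d2=d1[0],d2[0]
    s=np.linalg.lstsq(np.c_[d1,-d2],o2-o1,rcond=None)[0]
    a,b=o1+s[0]*d1,o2+s[1]*d2; return (a+b)/2,np.linalg.norm(a-b)
def cloud(n,d,m):
    v,u=np.nonzero(m&(d>0)); o,r=rays(n,np.c_[u,v]); return o+r*d[v,u][:,None],np.c_[u,v]
RNG={"red":[(0,8),(172,180)],"yellow":[(18,32)],"green":[(50,80)],"blue":[(105,118)]}
def blobs(p,col,roi,amin=12):
    hsv=cv2.cvtColor(p,cv2.COLOR_RGB2HSV)
    m=sum(cv2.inRange(hsv,(a,110,60),(b,255,255)) for a,b in RNG[col])
    k=np.zeros_like(m);x0,y0,x1,y1=roi;k[y0:y1,x0:x1]=255;m&=k
    n,l,s,c=cv2.connectedComponentsWithStats(m)
    return [(c[i],s[i,4],l==i) for i in range(1,n) if s[i,4]>=amin]
E
python3 - <<'E'
from h import *
np.set_printoptions(precision=1,suppress=True)
for n,roi in(("top",(140,140,312,252)),("side",(205,120,320,245))):
    z=np.load(f"pics/{n}0.npz");p,d=z["p"],z["d"]
    for col in RNG:
        for c,a,m in blobs(p,col,roi):
            P,_=cloud(n,d,m); print(n,col,c,a,np.median(P,0),"z5-95",np.percentile(P[:,2],[5,95]))
    x0,y0,x1,y1=roi; cr=p[y0:y1,x0:x1,::-1]
    cv2.imwrite(f"pics/{n}crop.png",cv2.resize(cr,None,fx=4.5,fy=4.5,interpolation=cv2.INTER_CUBIC))
    # all points 30..80 high and in roi
    k=np.zeros(d.shape,bool);k[y0:y1,x0:x1]=1
E
```

```text
top red [157.1 228.4] 170 [411.8 247.1  73.1] z5-95 [52.4 77.9]
top yellow [286.6 179.8] 29 [ 549.7 -116.6   28.3] z5-95 [18.9 33.5]
top yellow [226.7 208.8] 222 [466.1  55.7  61.5] z5-95 [52.3 67.9]
top yellow [293.5 203.5] 37 [ 481.2 -133.4   27.9] z5-95 [ 6.3 34.2]
top yellow [199.3 216.6] 209 [445.9 133.   62.1] z5-95 [53.1 67.4]
top green [260.3 154.3] 63 [619.4 -41.1  61.9] z5-95 [58.3 66.2]
top blue [245.6 191.7] 126 [521.5   2.5   7.4] z5-95 [ 2.2 12. ]
top blue [196.5 205.5] 132 [485.7 146.8   7.5] z5-95 [ 2.2 12.8]
top blue [301.6 201.7] 17 [ 487.9 -158.9    7.8] z5-95 [ 2.2 11. ]
top blue [219.5 225.2] 606 [426.4  82.2   7.7] z5-95 [ 2.4 12.6]
top blue [164.4 214.5] 25 [462.  240.4   7.5] z5-95 [ 4.2 11.5]
side red [227.1 134.3] 324 [418.9 244.5  53.1] z5-95 [24.6 73.8]
side yellow [234.2 154.2] 121 [445.1 133.4  60.6] z5-95 [47.4 64.1]
side yellow [240.1 170.7] 151 [464.8  56.9  60.7] z5-95 [48.5 64.5]
side yellow [272.6 225.6] 49 [ 553.4 -123.1   26.5] z5-95 [12.  30.1]
side yellow [245.3 231.6] 67 [ 481.5 -139.9   22.9] z5-95 [ 6.2 30.3]
side green [297.2 195.1] 74 [619.9 -45.6  59.5] z5-95 [53.4 62. ]
side blue [230.5 186.1] 494 [437.8  39.3   6.2] z5-95 [3.7 8.7]
side blue [240.8 145. ] 15 [462.1 247.2   6.2] z5-95 [3.4 7.6]
side blue [248.2 164.9] 76 [486.2 146.7   6.1] z5-95 [ 4.  20.9]
side blue [260.6 196.6] 94 [524.4   4.3   6.1] z5-95 [2.9 8.7]
side blue [259.4 239.1] 159 [ 509.5 -152.9    6.2] z5-95 [3.2 8.9]
```

View pics/topcrop.png

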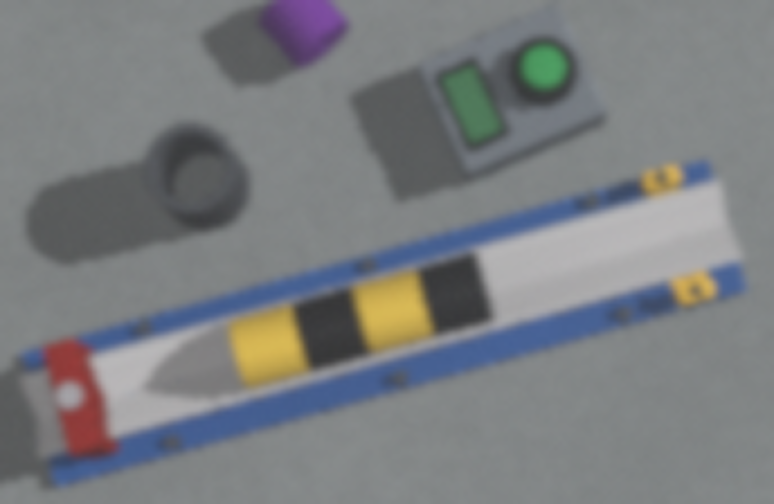

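Run:
```python
from h import *
np.set_printoptions(precision=1,suppress=True)
z=np.load("pics/top0.npz");p=z["p"]; zs=np.load("pics/side0.npz")["p"]
B=blobs(p,"blue",(140,150,312,252)); m=np.any([b[2] for b in B],0)
v,u=np.nonzero(m); P=onplane("top",np.c_[u,v],8)[:,:2]
r=cv2.minAreaRect(P.astype(np.float32)); print("plate",r)
Bt,Bs=[{c:[b[0] for b in blobs(i,c,roi)] for c in("red","yellow","green")} for i,roi in((p,(140,140,312,252)),(zs,(205,120,320,245)))]
print("red",tri(Bt["red"][0],Bs["red"][0]))
print("green",tri(Bt["green"][0],Bs["green"][0]), onplane("top",Bt["green"][0],62),onplane("side",Bs["green"][0],62))
Y=[tri(Bt["yellow"][i],Bs["yellow"][j]) for i,j in((0,2),(2,3),(4,0),(1,1))]; print("saddles, front Y, rear Y",Y)
ax=Y[2][0]-Y[3][0]; print(ax,np.linalg.norm(ax),np.degrees(np.arctan2(ax[1],ax[0])))
s=(Y[0][0]+Y[1][0])/2; rd=tri(Bt["red"][0],Bs["red"][0])[0]-s; print("saddle mid",s,np.degrees(np.arctan2(rd[1],rd[0])))
# dark collars: top image, on plane 60
g=cv2.cvtColor(p,cv2.COLOR_RGB2GRAY)
a=np.array([np.cos(np.radians(104.8)),np.sin(np.radians(104.8))])
c0=Y[3][0][:2]
for n,img in(("top",p),("side",zs)):
    K,R,t=cam(n)
    for s_ in range(-72,-48,3):
        q=R@np.r_[c0+a*s_,65.5]+t; q=K@q/q[2]; print(n,s_,img[int(round(q[1])),int(round(q[0]))])
```

```text
plate ((466.62103271484375, 65.17921447753906), (85.40785217285156, 454.0751953125), 14.508927345275879)
red (array([418.4, 252.8,  46.7]), np.float64(0.035844014987978554))
green (array([620.8, -41.8,  56.2]), np.float64(0.3841040254209481)) [[619.6 -41.7  62. ]] [[619.7 -47.9  62. ]]Traceback (most recent call last):
  File "<stdin>", line 10, in <module>
IndexError: list index out of range
```

Run:
```python
from h import *
np.set_printoptions(precision=1,suppress=True)
p=np.load("pics/top0.npz")["p"]; zs=np.load("pics/side0.npz")["p"]
Bt,Bs=[{c:[b[0] for b in blobs(i,c,roi)] for c in("red","yellow","green")} for i,roi in((p,(140,140,312,252)),(zs,(205,120,320,245)))]
Y=[tri(Bt["yellow"][i],Bs["yellow"][j])[0] for i,j in((0,2),(2,3),(3,0),(1,1))]; print(np.array(Y))
C=np.array([466.6,65.2]); th=np.radians(104.5); a=np.array([np.cos(th),np.sin(th)]); n_=np.array([-a[1],a[0]])
f=lambda q:((np.asarray(q)[...,:2]-C)@np.c_[a,n_])
print("trough coords (s,lat)",f(Y), "red@75",f(onplane("top",Bt["red"][0],72)))
for n,img in(("top",p),("side",zs)):
    K,R,t=cam(n)
    for s_ in range(-84,-54,3):
        q=R@np.r_[C+a*s_,65.5]+t; q=K@q/q[2]; print(n,s_,img[int(round(q[1])),int(round(q[0]))])
```

```text
[[ 552.5 -116.4   17.7]
 [ 482.3 -134.1   14.8]
 [ 446.5  132.8   59.3]
 [ 466.2   56.    59.8]]
trough coords (s,lat) [[-197.4  -37.7]
 [-196.8   34.7]
 [  70.4    2.6]
 [  -8.9    2.7]] red@75 [[189.2   2.9]]
top -84 [177 177 178]
top -81 [177 176 177]
top -78 [177 177 177]
top -75 [175 175 175]
top -72 [158 157 158]
top -69 [124 124 125]
top -66 [86 86 87]
top -63 [64 65 66]
top -60 [61 61 63]
top -57 [61 62 63]
side -84 [57 58 60]
side -81 [56 58 59]
side -78 [56 58 59]
side -75 [59 60 62]
side -72 [64 66 67]
side -69 [66 65 68]
side -66 [62 63 65]
side -63 [58 57 60]
side -60 [58 57 60]
side -57 [55 56 58]
```

```bash
cat >> h.py <<'E'
C=np.array([466.6,65.2]); th=np.radians(104.5); a=np.array([np.cos(th),np.sin(th)]); n_=np.array([-a[1],a[0]])
def P(s,z,lat=0.5): return np.r_[C+a*s+n_*lat,z]
def rot(sg):
    y=sg*np.r_[a,0]; zz=np.array([0,0,-1.]); return np.c_[np.cross(y,zz),y,zz]
E
python3 - <<'E'
from h import *
np.set_printoptions(precision=2,suppress=True)
for sg in(1,-1): print(sg,ctrl.solve_ik(P(-115,150),rot(sg)),ctrl.solve_ik(P(5,58),rot(sg)))
q=[ctrl.solve_ik(P(-115,150),rot(s)) for s in(1,-1)]
q0=np.array(sensors.read_state()["q"]); sg=min((s for s,k in zip((1,-1),q) if k is not None),key=lambda s:abs(ctrl.solve_ik(P(-115,150),rot(s))[5]-q0[5]))
print("sg",sg)
ctrl.gripper_to(0,40); print(sensors.read_state()["t"],sensors.read_state()["grip_width"],ctrl.tcp_to_tips)
ctrl.move_ptp(P(-115,150),rot(sg)); 
ctrl.move_l(P(-115,80),vel=120)
s=sensors.read_state(); print(s["t"],s["eef_pos"],s["force"])
for n in("top","side"):
    p,d=optics.grab_frame(n); np.savez(f"pics/{n}1.npz",p=p,d=d)
    x0,y0,x1,y1=(140,140,312,252) if n=="top" else (205,120,320,245)
    cv2.imwrite(f"pics/{n}1.png",cv2.resize(p[y0:y1,x0:x1,::-1],None,fx=4.5,fy=4.5,interpolation=cv2.INTER_CUBIC))
E
```

```text
1 [-0.27  0.16  1.83 -0.    1.15 -2.09] [-0.04  0.26  1.95 -0.    0.93 -1.86]
-1 [-0.27  0.16  1.83 -0.    1.15  1.05] [-0.04  0.26  1.95 -0.    0.93  1.28]
sg -1
0.8667 -0.05660849588248665 25.0
3.7417 [495.45 -46.6   80.42] [0.24 0.02 0.06]
```

View pics/side1.png

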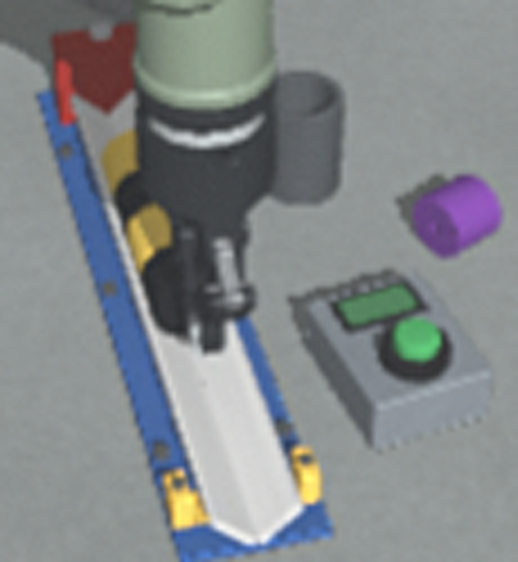

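The closed fingers hang over the trough behind the rear black collar (crop (205,330)), centred on the V. The rear collar is intact, and the button is clear at (415,345).

Run:
```python
from h import *
np.set_printoptions(precision=2,suppress=True)
st=sensors.read_state
print(ctrl.move_l(P(-115,58),vel=60,threshold=5), st()["eef_pos"],st()["force"])
if abs(st()["eef_pos"][2]-58)<3:
    hit=ctrl.move_l(P(-65,58),vel=25,threshold=2)
    s=st(); sc=(s["eef_pos"][:2]-C)@a
    print(hit,sc,s["eef_pos"],s["force"],s["t"])
```

```text
False [494.43 -46.1   57.38] [0.79 1.1  0.15]
True -80.22995270126296 [486.14 -12.62  57.85] [ 0.15 -1.05  0.63] 5.6667
```

Run:
```python
from h import *
np.set_printoptions(precision=2,suppress=True)
st=sensors.read_state
def rep(h):
    s=st(); print(h,"s=%.1f"%((s["eef_pos"][:2]-C)@a),s["eef_pos"],s["force"],s["t"])
rep(ctrl.move_l(P(-60,58),vel=30,threshold=30))
rep(ctrl.move_l(P(-3,58),vel=40,threshold=30))
rep(ctrl.move_l(P(25,58),vel=20,threshold=12))
```

```text
False s=-59.4 [480.74   7.55  57.8 ] [1.25 0.11 0.04] 6.4917
False s=-2.9 [466.8   62.25  57.96] [ 1.83 -2.54 -0.59] 8.0667
True s=10.9 [463.36  75.66  57.91] [ 1.7  -3.08 -1.05] 8.9083
```

Run:
```python
from h import *
np.set_printoptions(precision=2,suppress=True)
st=sensors.read_state
def rep(h):
    s=st(); print(h,"s=%.1f"%((s["eef_pos"][:2]-C)@a),s["force"],s["t"])
rep(ctrl.move_l(P(25,58),vel=20,threshold=15))
ctrl.hold(0.2); rep("held")
s=(st()["eef_pos"][:2]-C)@a
rep(ctrl.move_l(P(s-25,58),vel=60)); rep(ctrl.move_l(P(s-60,130),vel=150))
for n in("top","side"):
    p,d=optics.grab_frame(n); np.savez(f"pics/{n}2.npz",p=p,d=d)
    x0,y0,x1,y1=(140,140,312,252) if n=="top" else (205,120,320,245)
    cv2.imwrite(f"pics/{n}2.png",cv2.resize(p[y0:y1,x0:x1,::-1],None,fx=4.5,fy=4.5,interpolation=cv2.INTER_CUBIC))
```

```text
True s=10.9 [ 1.22 -2.11  0.02] 9.275
held s=10.8 [-0.05 -1.96  1.45] 9.475
False s=-14.5 [-0.04 -0.41  0.24] 10.0417
False s=-48.7 [-0.14 -0.02 -0.53] 10.725
```

View pics/top2.png

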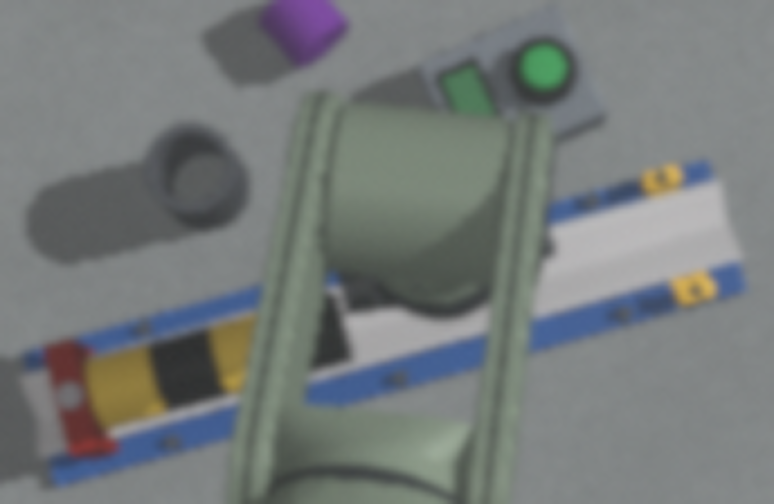

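View pics/side2.png

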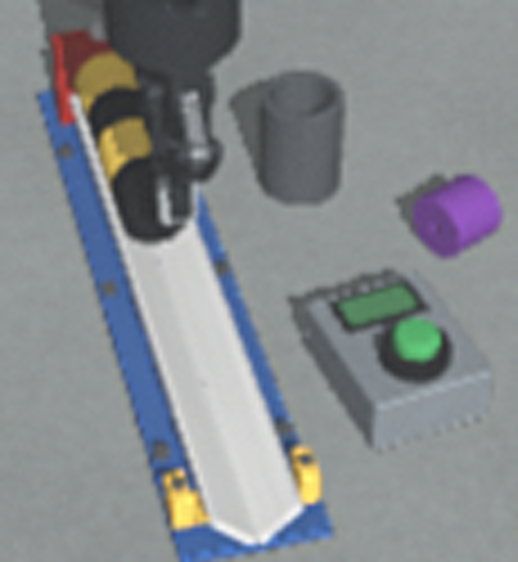

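Row home: the leading yellow collar touches the red stop (top crop (88,390)), and no gaps show between the visible neighbours. Two pushes stopped at the same place. Next is the button.

Run:
```python
from h import *
np.set_printoptions(precision=2,suppress=True)
st=sensors.read_state
b=np.array([620,-42.5]); B=lambda z:np.r_[b,z]
def rep(h):
    s=st(); print(h,s["eef_pos"],s["force"],s["t"])
ctrl.move_ptp(B(130),st()["eef_rot"]); rep("above")
rep(ctrl.move_l(B(95),vel=80))
rep(ctrl.move_l(B(80),vel=20,threshold=2.0))
```

```text
above [618.75 -41.98 128.32] [-0.72 -0.26  0.83] 11.4833
False [619.6  -42.34  94.44] [0.41 0.55 0.84] 12.0667
True [620.3  -42.6   83.96] [ 0.3  -0.13  2.7 ] 12.6333
```

Run:
```python
from h import *
np.set_printoptions(precision=2,suppress=True)
st=sensors.read_state
b=np.array([620,-42.5]); B=lambda z:np.r_[b,z]
def rep(h):
    s=st(); print(h,s["eef_pos"],s["force"],s["t"])
for z in(82.5,81,79.5,78):
    h=ctrl.move_l(B(z),vel=15,threshold=15); ctrl.hold(0.15); rep((z,h))
    if h or st()["force"][2]>9: break
ctrl.hold(0.2); rep("held")
ctrl.move_l(B(130),vel=100); rep("up")
ctrl.move_ptp(np.array([450,-250,250.]),st()["eef_rot"]); rep("clear")
for n in("top","side"):
    p,d=optics.grab_frame(n); np.savez(f"pics/{n}3.npz",p=p,d=d)
    x0,y0,x1,y1=(140,140,312,252) if n=="top" else (205,120,320,245)
    cv2.imwrite(f"pics/{n}3.png",cv2.resize(p[y0:y1,x0:x1,::-1],None,fx=4.5,fy=4.5,interpolation=cv2.INTER_CUBIC))
    for c,ar,m in blobs(p,"green",(x0,y0,x1,y1)): print(n,c,ar,np.median(cloud(n,d,m)[0],0))
```

```text
(82.5, False) [620.3  -42.57  82.82] [ 0.11 -0.25  4.83] 13.0333
(81, False) [620.31 -42.56  81.24] [ 0.65 -0.62  5.12] 13.4333
(79.5, False) [620.36 -42.56  81.  ] [-1.88  1.13 11.55] 13.8333
held [620.37 -42.57  81.01] [-2.59  0.93 11.12] 14.0333
up [619.34 -42.36 129.32] [ 0.   -0.09 -0.33] 14.6917
clear [ 450.2  -249.24  249.18] [0.61 0.63 0.17] 15.825
top [260.47 154.45] 60 [618.95 -42.24  61.36]
side [297.27 195.15] 73 [619.94 -46.99  59.74]
```

View pics/top3.png

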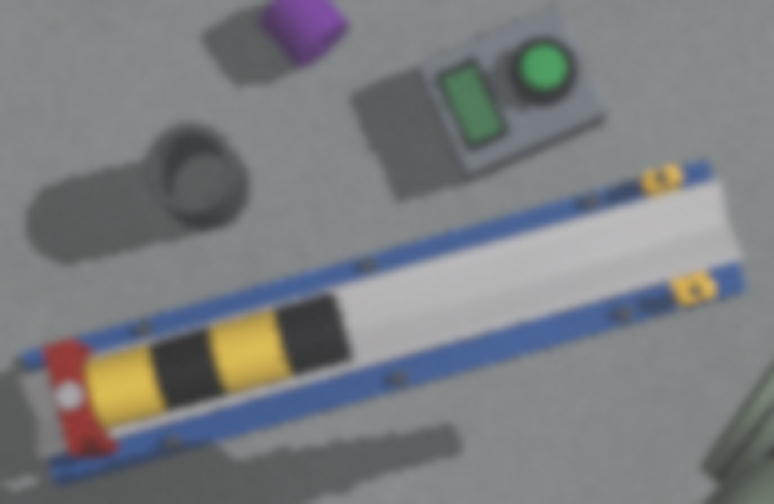

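The row sits against the stop with no visible gaps: yellow at (88,390) through black ending at (350,330). The button bottomed hard at tip height 56 mm (full 6 mm) and is back up at (543,66). The robot is clear.

```bash
python3 -c "
from plant import ctrl
ctrl.finish_job()"
```

```text
the job is handed in; nothing more can be done
```

I pushed the four collars as one train, about 91 mm, to the red stop with the closed fingertips, then pressed the green button fully and let it come back up. I handed the job in at about 16 s of the 35 s allowed. No verdict is reported.

**Row:** A slow push (12 N threshold) and a repeat push (15 N) both stopped at the same place, within 2 mm of where I expected the stop. The last top picture shows the leading yellow collar against the stop and no visible gaps. I did not measure the gaps in millimetres.

**Button:** It hit a hard stop with the fingertips at 56 mm, which is the full 6 mm of travel. The force then read about 11 N, above the 5 N spring. Afterwards the top camera puts the button's top at 61.4 mm (61.9 mm at the start), so it is up again.

**Bystanders and robot:** The shell and the purple look-alike look unmoved in the last top crop. I did not check the other bystanders in a final picture, but the arm did not work near them. The robot finished clear of everything.

**Disagreement:** The side view put the button about 5 mm nearer that camera than the top view did. I put this down to that camera also seeing the button's side, and used the top view.

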